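Hold the sprung length gauge at its mark

TASK

Look at the square tube lying in the nest beside the sprung length gauge, then take the gauge rod's upright handle and pull the rod out of its sleeve against the spring: to its first ring mark if that tube is bare, to its second ring mark if that tube already has a round stub standing on it. Bring the mark right to the sleeve's mouth and finish while still gripping the handle and holding the rod there, at rest, so that I can scribe the tube at the pointer. Do not shift the tubes or anything else on the table.

Things in the scene. Friction and masses are not known exactly. Their poses are not given: they have to be found in the camera images.
- gauge: Fixed gauge: a level aluminium sleeve (28 mm across, 215 mm long) on a base plate, a bright 16 mm rod sliding out of its mouth. Origin on the table below the mouth; x is level and points out of the mouth, the way the rod is pulled (across the robot's front, left to right, within 30 degrees); y points to the tube nest, z up. The nest's low guides and end stop (up to 25 mm high) belong to it.
- sleeve_mouth (a point): Centre of the sleeve's mouth, the end face where the rod comes out, on the rod's axis 50 mm above the table.
- pointer_rod (a joint): How far the telescoping rod is pulled out, m: 0 = home, 0.125 = its inner stop. A spring draws it home with about 5.5 N at 0 plus 0.6 N per 10 mm; let go, it runs back. Two black ring marks, each 4 mm wide, sit on the rod, hidden in the sleeve at the start: the middle of the first is exactly at the sleeve's mouth at 0.050, that of the second at 0.095.
- pointer_tip (a point): Tip of the thin level pointer (8 mm thick) that runs from the foot of the handle towards the nest, 102 mm from the rod's axis along the gauge's y, 50 mm above the table. Moves with the rod and clears the tubes.
- grip (a point): Point to grip on the rod's handle: a dark upright round post, 22 mm across, from 63 to 113 mm above the table, on a 26 mm steel cube around the rod's outer end. The point is on the post's axis, 92 mm above the table, 42 mm above the rod's axis, 60 mm ahead of the sleeve's mouth when the rod is home. Moves with the rod; the post does not turn.
- nest (a point): Middle of the tube nest, on the table, 120 mm ahead of the sleeve's mouth along the gauge's x and 130 mm to its y side. A square tube lies in it between low guides, parallel to the rod; its top is 40 mm above the table.
- tube_bare: Bare square steel tube, 180 x 40 x 40 mm, nothing on it; open at both ends, long side along its x, origin in the middle of its underside. It lies either in the nest or parked loose on the table, parallel to the nest, further from the rod and back along the sleeve.
- tube_stub: The same square tube with one round pipe stub (30 mm across, 40 mm tall) standing welded on its top near the middle, 80 mm high over all; origin in the middle of its underside. It lies in the place, nest or parking, that the bare tube does not take.
- white_cap: Bystander: white plastic disc, 48 mm across, 18 mm high.
- collar: Bystander: short upright steel ring, 32 mm across, 25 mm high.
- paste_tin: Bystander: copper-coloured round tin, 70 mm across, 65 mm high.
- flat_bar: Bystander: flat steel offcut 120 x 30 x 6 mm, long side along its x.
- hammer: Bystander: hammer lying on the table, well away from the gauge.
- torch: Bystander: black pocket lamp standing upright, 40 mm across at the top, 115 mm high, to the left of the gauge.
- angle_iron: Bystander: angle iron 260 x 30 x 30 mm, lying to the left of the gauge.
Not all that is in view belongs to the job. Leave any brown or red look-alike of the tube_bare alone. What is shaped like the tube_stub but green or turquoise is not meant.

How it is judged:
By the outcome, as a careful person would: the job done as asked, in the order asked, and still so for the second after the job is handed in, while the arm keeps its last pose, push and grip.
It also fails if it takes over 32 s, if anything falls off the work surface, if the arm or the gripper's body presses on something with over 40 N, if the wrist force passes 120 N, or if a joint passes its speed limit or range.

ROBOT

A 6-joint arm with a two-finger parallel gripper is mounted at the origin on the work surface. World frame = base frame: x ahead of the robot, y to its left, z up, the work surface at z = 0. Lengths are in m, angles in rad, forces in N, time in s.
With the tool pointing down it reaches from about 0.25 to 0.8 m from the base axis. Payload 8.5 kg.
Tool frame: the origin (TCP) lies midway between the tips of the shut fingers; the grasp point (between the pads) lies hold_point_z behind it (hold_point_z is the distance from the TCP to the grasp point, in m); y points along the fingers, z is the direction in which the jaws open and shut, and the axes are right-handed (so a half turn about y gives the same grasp; the last joint's range is limited). The gripper opens to 85 mm and grips with 20 to 120 N. Pads are 22 mm wide; open, the fingers measure 114 mm over their backs; the gripper's body (76 mm by 85 mm) begins 54 mm behind the grasp point. The pads swing forward as they close: fully open they stand 13 mm farther back than shut.
Start: joints at [-1.128, 0.238, -0.013, 1.319, 0, 1.571], TCP at [0.225, -0.474, 0.231] pointing down, gripper open.
Joint ranges: [-2.66, 2.66], [-1.03, 1.9], [-1.14, 1.46], [-1.82, 2.27], [-1.45, 1.34], [-3.14, 3.14]. Speed limits (rad/s): [2.22, 2.22, 2.79, 3.14, 3.14, 3.14].

INTERFACE

Orientations are given as a 3x3 rotation matrix whose columns are the frame's x, y, z axes.
In Python, from rig import observe, grab_frame, camera_params, hand_in, cut_out, mark_of, hold_point_z gives the robot as it stands.
- The arm moves only by the tool send_rows, never from a script. Its argument "steps" is one flat list of numbers, 4 for each row, row after row: the shift along the tool's x, y, z in cm, then the turn about the tool's y in rad. A call has exactly 10 rows; each row shifts and turns the commanded pose from where the row before left it, along the tool's axes as they then stand; what a row does not reach is not made up. A row lasts 1/8 s, in which the tool goes at most 62.5 mm and 10.7 degrees, less where a joint would pass 70% of its speed; a pose out of reach is approached as far as the arm can. A call with a gripper value outside its range is refused whole. "hand" is the finger opening in cm, from 0 to 8.54, set as the call begins (left out, the last holds). The fingers move at their own pace and stop on an object; the grip force is fixed at half the most. Time passes only in rows, so rows that do not move let the fingers close, or fill a call up. It gives the time, the measured TCP pose, the force and the opening at its end, in the units of the state.
- observe(): the state, without advancing time (a new reading comes with each control period).
- grab_frame(name): name is "side" or "top" or "wrist"; returns (picture, depth): 384x512x3 uint8, red, green, blue; 384x512 float32, m along the optical axis (not along the pixel's ray), 0 where there is no reading.
- camera_params(name): a dict with "fov_y" (degrees; the focal length in pixels is half the picture's height over the tangent of half this angle, whatever the lens; pixels are square), "cx", "cy" (the principal point, pixels), "dist_coeffs" ([k1, k2, p1, p2, k3] as OpenCV has them; the pictures are not rectified), "pose" (4x4, takes a point from camera to world coordinates); the wrist camera has in their place "T_tool_cam" (4x4, takes a point from camera to tool coordinates, whose origin is the TCP and whose axes are the tool frame's). Camera axes: x right, y down, z forward; pixel columns grow to the right and rows downward; lengths in m; the calibration is good to about 2 mm. A picture is of the moment at which its call begins: read the wrist's pose just before it. camera_params takes no time and is no camera call.
- hand_in(): hands the job in, once; it reports no verdict.
Trained networks look in the newest picture that a camera, given by its name, has taken for a name from the list of things; names that differ only in an ending like _2 or _b are one class to them, and where a whole thing is asked for, a point or a joint stands for the part that bears it (a point fixed in the world has none). Each returns a list of dicts, best first, with "conf" (0 to 1); they miss things now and then, are a little off and sometimes report something else, mostly with a low value. They report only what shows in the picture. A call takes as long as a camera call. They do not tell look-alikes from the thing itself.
- cut_out(camera, name): "pixels" (384x512 bool, what is visible of it) and "extent" ([left, top, right, bottom] in pixels, round what is visible of it).
- mark_of(camera, name): "uv" ([column, row] in pixels: a listed point, or the origin of a listed thing).
The state is a dict: "clock": time; "joints": joint angles; "qd": joint speeds; "joint_efforts": joint torques, N m; "tcp_pos": TCP position; "ee_rot": TCP orientation; "ft_force": force on the tool from outside, world axes, zero at the start; "torque": the same for the moment, N m; "finger_gap": opening from 0.0 (shut) to 1.0 (fully open).
Only numpy, scipy, OpenCV 4.12 (cv2) and the standard library are available. Lean on these libraries where they do the work, as an engineer would, in place of code of your own. Each camera call takes 0.05 s, during which the arm holds its last target.

## Working session

There is one attempt and no reset: what is moved stays moved. The work goes in short steps, Python scripts to look and compute and a tool call to move; the robot and the scene stay as the last step left them, time stands still between calls to the robot, and variables do not carry over. Pictures are saved under pics/ and viewed, and the job is handed in when it is done.

Besides the shell and the picture viewer there is one more tool, called after ">>>" in YAML: its name, and indented under it one key for each argument. send_rows: Moves the arm, as the interface text tells. Its arguments: {"type":"object","properties":{"steps":{"type":"array","items":{"type":"number"}},"hand":{"type":"number"}},"required":["steps"]}

```bash
mkdir -p pics; ls; python3 - <<'E'
from rig import *
import cv2,numpy as np
s=observe();print(s['clock'],s['tcp_pos'],np.round(s['ee_rot'],3).tolist(),s['ft_force'],s['finger_gap'],hold_point_z if not callable(hold_point_z) else hold_point_z())
for n in('side','top'):
    im,d=grab_frame(n);cv2.imwrite(f'pics/{n}0.png',im[:,:,::-1]);np.savez(f'{n}0.npz',im=im,d=d)
    p=camera_params(n);print(n,{k:np.round(v,4).tolist() for k,v in p.items()})
    for t in('sleeve_mouth','grip','pointer_tip','nest','tube_bare','tube_stub'):
        print(t,[(np.round(m['uv'],1).tolist(),round(float(m['conf']),2)) for m in mark_of(n,t)])
E
```

```text
pics
0.0 [ 0.22475755 -0.47400861  0.23065795] [[-0.904, -0.001, 0.428], [-0.428, 0.001, -0.904], [0.0, -1.0, -0.001]] [1.12110217 0.43680805 0.7093583 ] 0.9989814792266903 0.0187
side {'fov_y': 54.9169, 'cx': 256.268, 'cy': 190.4408, 'dist_coeffs': [-0.053, 0.0, 0.0, 0.0, 0.0], 'pose': [[-0.9629, -0.1636, 0.2148, 0.2976], [-0.27, 0.5847, -0.765, 0.895], [-0.0005, -0.7946, -0.6072, 0.7827], [0.0, 0.0, 0.0, 1.0]]}
sleeve_mouth [([253.2, 224.1], 0.89), ([240.6, 174.3], 0.71)]
grip [([254.8, 203.1], 0.64)]
pointer_tip [([217.2, 212.7], 0.5)]
nest [([208.5, 210.0], 0.86), ([289.7, 260.3], 0.61)]
tube_bare [([189.1, 265.6], 0.93), ([330.0, 316.9], 0.76), ([144.8, 239.3], 0.75)]
tube_stub [([190.0, 176.7], 0.96), ([212.4, 212.8], 0.74), ([256.5, 150.4], 0.58)]
top {'fov_y': 44.8458, 'cx': 261.0672, 'cy': 186.3023, 'dist_coeffs': [0.0602, 0.0, 0.0, 0.0, 0.0], 'pose': [[-0.0231, -0.9879, 0.1535, 0.3096], [-0.9997, 0.0229, -0.003, 0.0011], [-0.0006, -0.1535, -0.9881, 1.5933], [0.0, 0.0, 0.0, 1.0]]}
sleeve_mouth [([220.5, 196.6], 0.72)]
grip [([236.8, 187.0], 0.52), ([247.8, 218.1], 0.39)]
pointer_tip [([226.1, 161.6], 0.62)]
nest [([242.7, 151.6], 0.61)]
tube_bare [([162.6, 276.6], 0.91), ([190.0, 114.4], 0.9), ([173.1, 159.7], 0.79)]
tube_stub [([296.3, 103.3], 0.86), ([243.6, 152.7], 0.7), ([360.0, 156.9], 0.58)]
```

View pics/side0.png

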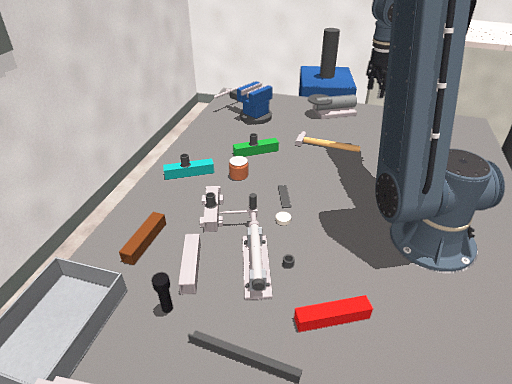

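View pics/top0.png

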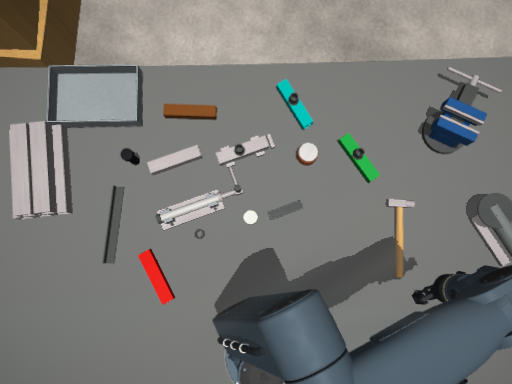

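The nested tube at about (212,205) in the side picture and (243,150) in the top one seems to carry a stub. The parked one at (190,262) / (175,159) is bare. I'll zoom in and locate the gauge.

```bash
cat > h.py <<'E'
import numpy as np,cv2
from rig import *
def K(p):
    f=192/np.tan(np.radians(p['fov_y'])/2);return np.array([[f,0,p['cx']],[0,f,p['cy']],[0,0,1]])
def ray(p,uv,T):
    x=cv2.undistortPoints(np.array([[uv]],float),K(p),np.array(p['dist_coeffs']))[0,0]
    return T[:3,3],T[:3,:3]@np.array([x[0],x[1],1])
def atz(p,uv,z,T=None):
    T=np.array(p['pose']) if T is None else T
    o,d=ray(p,uv,T);return o+d*(z-o[2])/d[2]
def proj(p,X,T=None):
    T=np.array(p['pose']) if T is None else T
    Ti=np.linalg.inv(T);r=cv2.Rodrigues(Ti[:3,:3])[0]
    return cv2.projectPoints(np.atleast_2d(X).astype(float),r,Ti[:3,3],K(p),np.array(p['dist_coeffs']))[0][:,0]
E
python3 - <<'E'
from h import *
a=np.load('side0.npz')['im'][150:310,150:310];b=np.load('top0.npz')['im'][120:240,140:300]
cv2.imwrite('pics/z1.png',np.hstack([cv2.resize(a,(400,400),interpolation=2),cv2.resize(b,(400,300),interpolation=2).repeat(1,0) if 0 else cv2.copyMakeBorder(cv2.resize(b,(400,300),interpolation=2),0,100,0,0,0)])[:,:,::-1])
for n,m in (('side',dict(mouth=(253.2,224.1),grip=(254.8,203.1),tip=(217.2,212.7))),('top',dict(mouth=(220.5,196.6),grip=(236.8,187),tip=(226.1,161.6)))):
    p=camera_params(n)
    for k,uv in m.items(): print(n,k,atz(p,uv,{'mouth':.05,'grip':.092,'tip':.05}[k]).round(4))
# point cloud of each
for n in('side','top'):
    p=camera_params(n);d=np.load(n+'0.npz')['d'];T=np.array(p['pose'])
    v,u=np.mgrid[0:384,0:512];x=cv2.undistortPoints(np.stack([u,v],-1).reshape(-1,1,2).astype(float),K(p),np.array(p['dist_coeffs']))[:,0]
    P=np.c_[x,np.ones(len(x))]*d.reshape(-1,1);P=P@T[:3,:3].T+T[:3,3];P=P.reshape(384,512,3)
    np.save(n+'P.npy',P)
    for uv in ((237,187),(240,150),(228,152),(262,145)) if n=='top' else ((253,200),(210,205),(213,193)): print(n,uv,P[uv[1],uv[0]].round(4))
    m=(P[...,2]>.085)&(P[...,2]<.125)&(abs(P[...,0]-.32)<.12)&(abs(P[...,1]-.05)<.12)
    Q=P[m];print(len(Q),Q.mean(0) if len(Q) else 0, Q.min(0) if len(Q) else 0,Q.max(0) if len(Q) else 0)
E
```

```text
side mouth [0.5218 0.1302 0.05  ]
side grip [0.5295 0.0852 0.092 ]
side tip [0.6408 0.1108 0.05  ]
top mouth [0.5177 0.1329 0.05  ]
top grip [0.5424 0.0758 0.092 ]
top tip [0.6367 0.1128 0.05  ]
side (253, 200) [0.5347 0.0863 0.1035]
side (210, 205) [0.6744 0.0843 0.0517]
side (213, 193) [0.6714 0.0602 0.0814]
0 0 0 0
top (237, 187) [0.5392 0.0742 0.1125]
top (240, 150) [0.6786 0.0656 0.038 ]
top (228, 152) [0.6723 0.1067 0.0392]
top (262, 145) [ 0.6945 -0.0101  0.0379]
0 0 0 0
```

View pics/z1.png

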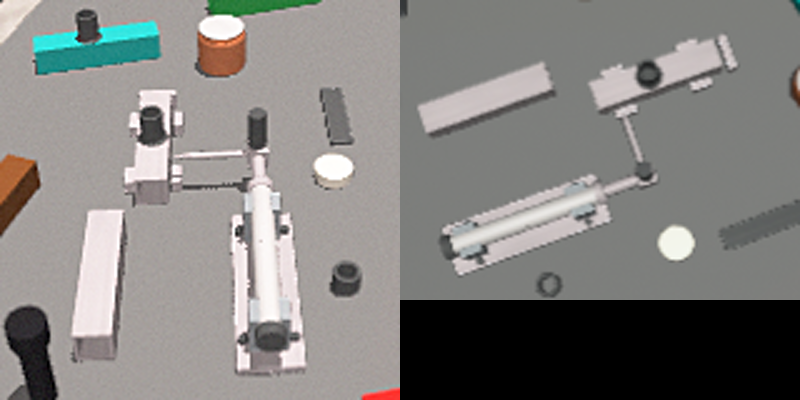

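The nested tube carries a stub: its top point is at z = 0.081. So the target is the second ring, 0.095 pull. Next I'll fit the gauge axis and the post.

```bash
python3 - <<'E'
from h import *
from scipy.optimize import least_squares
def axis(Q):
    c=np.median(Q[:,:2],0)
    for _ in range(5):
        r=Q[:,:2]-c;u=np.linalg.svd(r-r.mean(0),full_matrices=False)[2][0]
        n=np.array([-u[1],u[0]]);e=abs((r-r.mean(0))@n);Q=Q[e<max(np.median(e)*3,.003)]
        c=Q[:,:2].mean(0)
    u=u*np.sign(-u[1]);return c,u,len(Q)
for n in('side','top'):
    P=np.load(n+'P.npy').reshape(-1,3)
    m=(P[:,2]>.055)&(P[:,2]<.070)&(abs(P[:,0]-.48)<.06)&(P[:,1]>.12)&(P[:,1]<.37)
    print(n,'sleeve',axis(P[m]),np.degrees(np.arctan2(axis(P[m])[1][0],-axis(P[m])[1][1])))
    m=(P[:,2]>.035)&(P[:,2]<.043)&(abs(P[:,0]-.675)<.06)&(P[:,1]>-.06)&(P[:,1]<.18)
    c,u,k=axis(P[m]);print('tube',c,u,k)
    m=(P[:,2]>.075)&(P[:,2]<.118)&(abs(P[:,0]-.54)<.04)&(abs(P[:,1]-.075)<.04)
    Q=P[m];print('post',len(Q),np.median(Q,0),Q.min(0),Q.max(0))
    T=np.array(camera_params(n)['pose'])[:3,3]
    f=lambda p:np.hypot(Q[:,0]-p[0],Q[:,1]-p[1])-.011
    S=Q[Q[:,2]<.108] if n=='side' else Q
    if n=='side':
        f=lambda p:np.hypot(S[:,0]-p[0],S[:,1]-p[1])-.011
        print('cyl',least_squares(f,[.537,.076],loss='soft_l1',f_scale=.002).x)
    S=Q[Q[:,2]>.109];print('topc',len(S),S.mean(0))
s=observe();print(s['clock'],s['tcp_pos'])
E
```

```text
side sleeve (array([0.48004634, 0.24846901]), array([ 0.32465857, -0.94583128]), 759) 18.94489107486224
tube [0.67522591 0.07347424] [ 0.30732751 -0.95160381] 332
post 99 [0.53733061 0.08073549 0.09999095] [0.52761067 0.06506907 0.07508779] [0.54997732 0.08766308 0.11461133]
cyl [0.53976538 0.07313908]
topc 32 [0.53810531 0.07587683 0.11233655]
top sleeve (array([0.48239596, 0.23665872]), array([ 0.31753631, -0.94824611]), 592) 18.513996827145856
tube [0.67992135 0.05586255] [ 0.32527207 -0.94562047] 404
post 40 [0.53551222 0.07154667 0.11048937] [0.52622907 0.06214524 0.07611334] [0.54577443 0.08211537 0.11629577]
topc 25 [0.53774908 0.07188034 0.11224169]
0.7 [ 0.2249109  -0.47431151  0.23127162]
```

>>> send_rows:
  steps: [0,0,0,0.116,-3.6,0,-3.2,0,-3.6,0,-3.2,0,-3.6,0,-3.2,0,-3.6,0,-3.2,0,-3.6,0,-3.2,0,-3.6,0,-3.2,0,-3.6,0,-3.2,0,-3.6,0,-3.2,0,-3.6,0,-3.2,0]
  hand: 6

```text
clock: 1.95
tcp_pos: [0.44, -0.0961, 0.2315]
ee_rot: [[-0.947, 0.001, 0.321], [-0.321, -0.0, -0.947], [-0.001, -1.0, 0.0]]
ft_force: [0.6, -0.6, -0.5]
finger_gap: 0.703
```

>>> send_rows:
  steps: [-3.0,0,-2.6,0,-3.0,0,-2.6,0,-3.0,0,-2.6,0,-3.0,0,-2.6,0,-2.9,0,-2.7,0,0,2,0,0,0,2,0,0,0,1,0,0,0,0,0,0,0,0,0,0]

```text
clock: 3.2
tcp_pos: [0.5388, 0.0742, 0.1821]
ee_rot: [[-0.947, 0.001, 0.321], [-0.321, 0.0, -0.947], [-0.001, -1.0, 0.0]]
ft_force: [0.7, 0.2, -0.2]
finger_gap: 0.704
```

```bash
python3 - <<'E'
from h import *
s=observe();print(s['clock'],s['tcp_pos'],np.round(s['ee_rot'],3).tolist(),s['ft_force'],s['finger_gap'])
p=camera_params('wrist');T=np.eye(4);T[:3,:3]=s['ee_rot'];T[:3,3]=s['tcp_pos'];T=T@np.array(p['T_tool_cam'])
im,d=grab_frame('wrist');cv2.imwrite('pics/w1.png',im[:,:,::-1]);np.savez('w1.npz',im=im,d=d,T=T)
for t in('sleeve_mouth','grip','pointer_tip'): print(t,[(np.round(m['uv'],1).tolist(),round(float(m['conf']),2),atz(p,m['uv'],.092 if t=='grip' else .05,T).round(4)) for m in mark_of('wrist',t)])
v,u=np.mgrid[0:384,0:512];x=cv2.undistortPoints(np.stack([u,v],-1).reshape(-1,1,2).astype(float),K(p),np.array(p['dist_coeffs']))[:,0]
P=(np.c_[x,np.ones(len(x))]*d.reshape(-1,1))@T[:3,:3].T+T[:3,3]
m=(P[:,2]>.109)&(P[:,2]<.117)&(abs(P[:,0]-.54)<.03)&(abs(P[:,1]-.075)<.03);Q=P[m]
if len(Q):print('top',len(Q),Q.mean(0),Q.min(0),Q.max(0),cv2.minEnclosingCircle(Q[:,:2].astype(np.float32)))
E
```

```text
3.2 [0.5387774  0.07424709 0.18210411] [[-0.947, 0.001, 0.321], [-0.321, 0.0, -0.947], [-0.001, -1.0, 0.0]] [ 0.74831522  0.16884045 -0.16733908] 0.7042045708492425
sleeve_mouth [([197.1, 187.9], 0.92, array([0.5141, 0.1282, 0.05  ]))]
grip [([249.9, 200.8], 0.66, array([0.5331, 0.0766, 0.092 ]))]
pointer_tip [([255.7, 78.3], 0.7, array([0.6329, 0.1049, 0.05  ]))]
top 535 [0.53780054 0.07286514 0.11311122] [0.52674883 0.06201872 0.10907174] [0.54751862 0.08323322 0.11539328] ((0.5370977520942688, 0.0726126953959465), 0.01086733490228653)
```

View pics/w1.png

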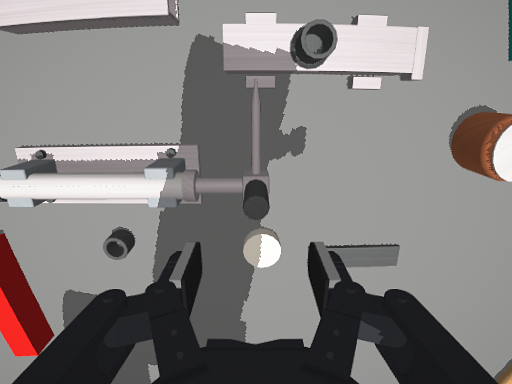

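The picture shows the stub on the nested tube at (316,42) and the post at (256,198). The TCP is centred over the post within about 1 mm, so I'll descend.

>>> send_rows:
  steps: [0.05,2,0.05,0,0,2,0,0,0,2,0,0,0,2,0,0,0,1,0,0,0,1,0,0,0,0.9,0,0,0,0,0,0,0,0,0,0,0,0,0,0]

```text
clock: 4.65
tcp_pos: [0.5383, 0.0738, 0.0727]
ee_rot: [[-0.947, 0.001, 0.321], [-0.321, 0.0, -0.947], [-0.001, -1.0, -0.0]]
ft_force: [-0.3, -0.1, 0.9]
finger_gap: 0.706
```

>>> send_rows:
  steps: [0,0,0,0,0,0,0,0,0,0,0,0,0,0,0,0,0,0,0,0,0,0,0,0,0,0,0,0,0,0,0,0,0,0,0,0,0,0,0,0]
  hand: 1.5

```text
clock: 5.9
tcp_pos: [0.5384, 0.0731, 0.0727]
ee_rot: [[-0.947, 0.001, 0.321], [-0.321, -0.001, -0.947], [-0.0, -1.0, 0.001]]
ft_force: [-0.4, -5.4, 4.2]
finger_gap: 0.243
```

```bash
cat > look.py <<'E'
from h import *
import sys
k=sys.argv[1]
s=observe();print(s['clock'],s['tcp_pos'],np.round(s['qd'],4),s['ft_force'],s['finger_gap'])
p=camera_params('wrist');T=np.eye(4);T[:3,:3]=s['ee_rot'];T[:3,3]=s['tcp_pos'];T=T@np.array(p['T_tool_cam'])
im,d=grab_frame('wrist');cv2.imwrite(f'pics/w{k}.png',im[:,:,::-1]);np.savez(f'w{k}.npz',im=im,d=d,T=T)
print([(t,[(np.round(m['uv'],1).tolist(),round(float(m['conf']),2),atz(p,m['uv'],.05,T).round(4)) for m in mark_of('wrist',t)]) for t in('sleeve_mouth','pointer_tip')])
im,d=grab_frame('side');np.savez(f's{k}.npz',im=im,d=d)
im2,d=grab_frame('top');np.savez(f't{k}.npz',im=im2,d=d)
cv2.imwrite(f'pics/st{k}.png',np.hstack([cv2.resize(im[150:300,180:330],(400,400),interpolation=2),cv2.resize(im2[120:220,190:290],(400,400),interpolation=2)])[:,:,::-1])
E
python3 look.py 2
```

```text
5.9 [0.53837296 0.07313884 0.07267029] [-0.0008  0.0003  0.0012 -0.0004 -0.002   0.0001] [-0.42419556 -5.42575349  4.1952726 ] 0.2428472026364289
[('sleeve_mouth', [([163.9, 232.6], 0.72, array([0.5174, 0.1289, 0.05  ]))]), ('pointer_tip', [([250.5, 64.1], 0.6, array([0.632 , 0.1069, 0.05  ]))])]
```

View pics/w2.png

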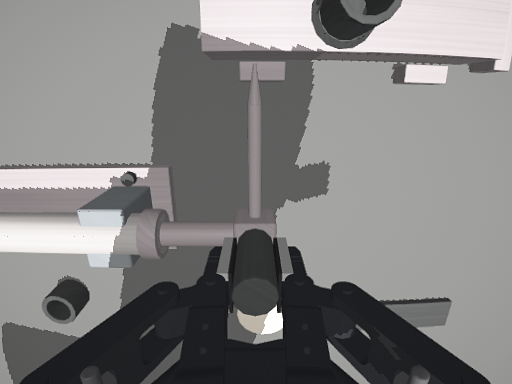

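View pics/st2.png

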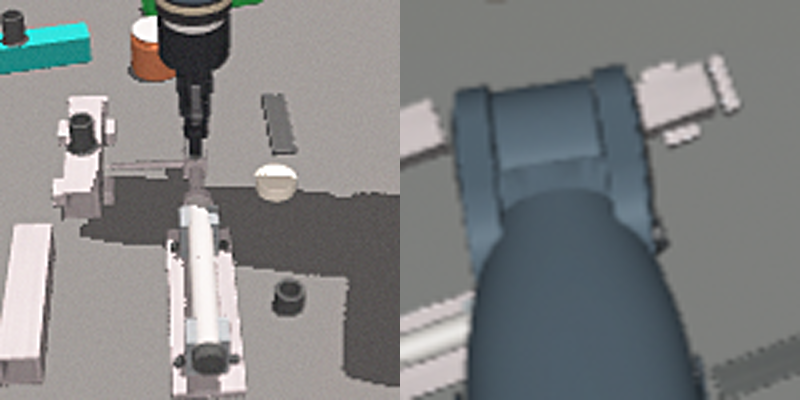

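The post is gripped (gap 0.243, about 21 mm) and the rod is still at home. Now I'll pull most of the way.

>>> send_rows:
  steps: [0,0,0.5,0,0,0,1.2,0,0,0,1.2,0,0,0,1.2,0,0,0,1.2,0,0,0,1.2,0,0,0,1.2,0,0,0,1.0,0,0,0,0.5,0,0,0,0,0]

```text
clock: 7.4
tcp_pos: [0.5672, -0.0116, 0.0726]
ee_rot: [[-0.947, -0.001, 0.322], [-0.322, 0.004, -0.947], [-0.001, -1.0, -0.004]]
ft_force: [-2.9, 10.2, 7.3]
finger_gap: 0.244
```

```bash
python3 look.py 3
```

```text
7.4 [ 0.56718881 -0.01159222  0.07260256] [ 0.0051 -0.0006 -0.0025  0.0005  0.0007  0.0039] [-2.87909156 10.22967388  7.30596109] 0.24415341912823124
[('sleeve_mouth', [([36.8, 230.6], 0.87, array([0.5174, 0.1292, 0.05  ]))]), ('pointer_tip', [([251.6, 63.8], 0.71, array([0.661 , 0.0219, 0.05  ]))])]
```

View pics/w3.png

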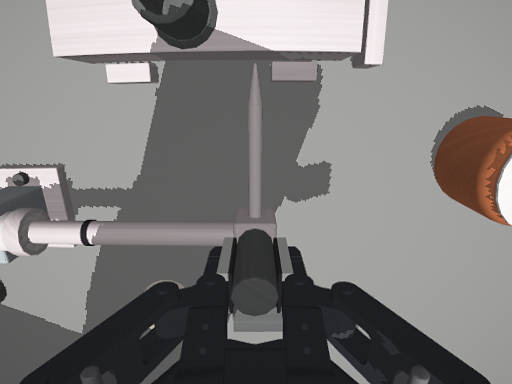

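View pics/st3.png

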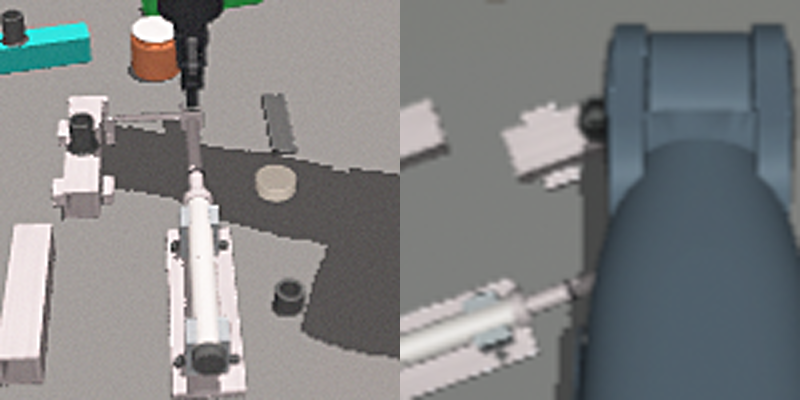

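The first ring at col 88 is well out of the mouth (col about 33). The TCP has moved 89.5 mm and the pointer tip 89.8 mm, so about 5.5 mm is left.

>>> send_rows:
  steps: [0,0,0.15,0,0,0,0.15,0,0,0,0.15,0,0,0,0.1,0,0,0,0,0,0,0,0,0,0,0,0,0,0,0,0,0,0,0,0,0,0,0,0,0]

```text
clock: 8.9
tcp_pos: [0.5689, -0.0164, 0.0727]
ee_rot: [[-0.947, -0.001, 0.323], [-0.323, 0.004, -0.947], [-0.001, -1.0, -0.004]]
ft_force: [-3.8, 9.5, 7.5]
finger_gap: 0.243
```

```bash
python3 look.py 4; python3 - <<'E'
from h import *
s=observe();print('pull',(s['tcp_pos'][:2]-np.array([.53837,.07314]))@[.3206,-.9472],s['ee_rot'].round(4).tolist() if hasattr(s['ee_rot'],'round') else '')
im=np.load('w4.npz')['im'][190:270,0:130];cv2.imwrite('pics/z4.png',cv2.resize(im,None,fx=6,fy=6,interpolation=2)[:,:,::-1])
E
```

```text
8.9 [ 0.56885381 -0.01637713  0.07265581] [-0.0009 -0.0001  0.0012  0.0003 -0.0018  0.0004] [-3.84113939  9.48820198  7.4727905 ] 0.24266781239455495
[('sleeve_mouth', [([30.0, 231.2], 0.98, array([0.5167, 0.1293, 0.05  ]))]), ('pointer_tip', [([253.9, 62.7], 0.86, array([0.6636, 0.0162, 0.05  ])), ([248.6, 270.0], 0.52, array([ 0.5387, -0.0223,  0.05  ])), ([293.1, 318.0], 0.42, array([ 0.5093, -0.0669,  0.05  ]))])]
pull 0.09458108576381838 [[-0.9465, -0.0006, 0.3226], [-0.3226, 0.0043, -0.9465], [-0.0008, -1.0, -0.0042]]
```

View pics/z4.png

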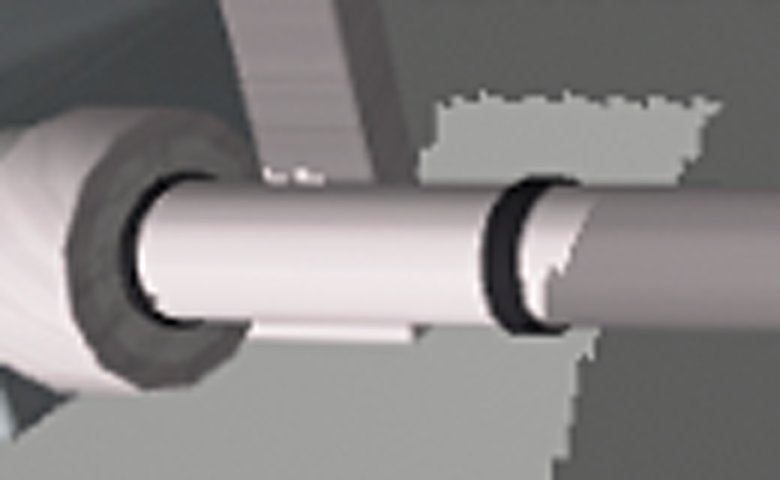

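View pics/st4.png

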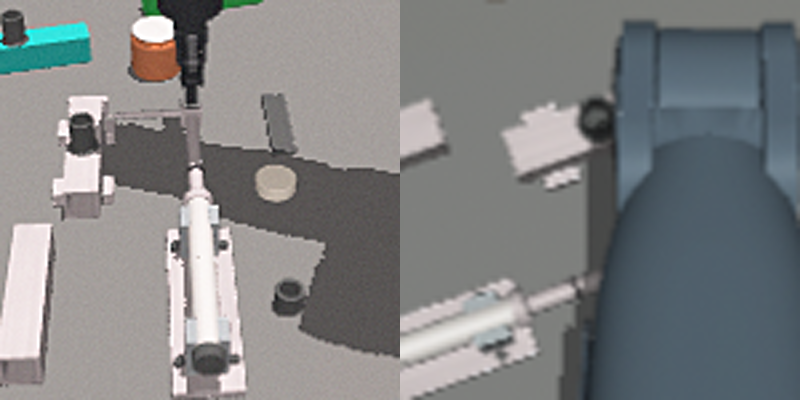

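```bash
python3 - <<'E'
from h import *
z=np.load('w4.npz');im=z['im'].astype(float).mean(2);T=z['T'];p=camera_params('wrist')
for r in (227,229,231,233,235,237): print(r,im[r,14:32].round().astype(int),im[r,76:96].round().astype(int))
u=np.array([.3206,-.9472,0]);C=T[:3,3]
# line on rod surface facing the camera
n=np.array([.9472,.3206,0]); ax0=np.array([.5685,-.016,.05])
# camera offset from axis in the n,z plane
c=np.array([(C-ax0)@n,(C-ax0)[2]]);print('cam off',c, 'along',(C-ax0)@u);
def along(uv,rad=.008):
    o,d=ray(p,uv,T); A=np.array([(o-ax0)@n,o[2]-.05]);D=np.array([d@n,d[2]])
    a=D@D;b=A@D;cc=A@A-rad**2;disc=b*b-a*cc
    t=(-b-np.sqrt(max(disc,0)))/a
    return (o+t*d-ax0)@u
for r in (227,229,231,233,235,237):
    g=lambda x:along((x,r)); 
    row=im[r]
    def edges(lo,hi,th=120):
        return [x+(th-row[x])/(row[x+1]-row[x]) for x in range(lo,hi) if (row[x]-th)*(row[x+1]-th)<0]
    e2=edges(14,32);e1=edges(76,96)
    print(r,[(round(x,1),round(g(x)*1000,1)) for x in e2],[(round(x,1),round(g(x)*1000,1)) for x in e1])
E
```

```text
227 [ 83  86  97  97  95  98  77  33  25 110 192 198 195 194 195 193 194 194] [184 185 184 188 178  53  32  36  37  36  33 118 180 185 183 183 182 182
 182 183]
229 [ 84  91  98  97  97  90  41  29  50 171 224 218 217 217 217 216 217 216] [214 213 215 222 120  39  38  40  40  34  77 175 217 213 212 212 211 212
 213 215]
231 [ 87  94  91  88  91  79  43  36  70 227 228 225 225 224 225 225 225 224] [224 225 227 217 101  36  41  43  41  30 123 224 227 225 224 224 225 225
 230 137]
233 [ 89  94  95  90  91  76  46  38  62 244 231 229 229 228 229 229 228 228] [229 229 233 214 101  39  43  45  45  32 135 239 231 230 229 231 233 235
 203 142]
235 [ 88  95  89  88  91  84  51  40  25 224 239 234 233 233 233 233 233 233] [234 235 238 223 110  39  46  47  47  35 136 247 237 236 240 184 136 191
 149 144]
237 [ 78  84  95  93  94  95  67  41  19 111 246 236 232 231 231 231 231 231] [235 235 237 243 145  37  46  47  47  39  55 176 242 240 198 136 142 143
 143 143]
cam off [0.08206666 0.16584543] along 0.0012923923209200133
227 [(np.float64(23.1), np.float64(-151.9))] [(np.float64(80.5), np.float64(-111.4)), (np.float64(87.0), np.float64(-106.9))]
229 [(np.float64(22.6), np.float64(-152.2))] [(np.float64(80.0), np.float64(-111.6)), (np.float64(86.4), np.float64(-107.2))]
231 [(np.float64(22.3), np.float64(-152.5))] [(np.float64(79.8), np.float64(-111.7)), (np.float64(86.0), np.float64(-107.5))]
233 [(np.float64(22.3), np.float64(-152.8))] [(np.float64(79.8), np.float64(-111.8)), (np.float64(85.9), np.float64(-107.7))]
235 [(np.float64(22.5), np.float64(-153.3))] [(np.float64(79.9), np.float64(-112.0)), (np.float64(85.8), np.float64(-108.0))]
237 [(np.float64(23.1), np.float64(-153.8))] [(np.float64(80.2), np.float64(-112.3)), (np.float64(86.5), np.float64(-107.9))]
```

The second ring is half out: about 2.0 mm of its 4 mm shows, and its outer edge sits 45.1 mm from the first ring's. The TCP says 94.6 mm, so I'll add 0.3 mm and let it settle.

>>> send_rows:
  steps: [0,0,0.03,0,0,0,0,0,0,0,0,0,0,0,0,0,0,0,0,0,0,0,0,0,0,0,0,0,0,0,0,0,0,0,0,0,0,0,0,0]

```text
clock: 10.4
tcp_pos: [0.5689, -0.0166, 0.0726]
ee_rot: [[-0.947, -0.001, 0.323], [-0.323, 0.004, -0.946], [-0.001, -1.0, -0.004]]
ft_force: [-4.8, 10.0, 7.6]
finger_gap: 0.241
```

```bash
python3 look.py 5; python3 - <<'E'
from h import *
s=observe();print('pull',(s['tcp_pos'][:2]-np.array([.53837,.07314]))@[.3206,-.9472],s['finger_gap'],s['clock'])
z=np.load('w5.npz')['im'];im=z.astype(float).mean(2)
for r in (229,231,233,235): print(r,im[r,14:32].round().astype(int),im[r,76:96].round().astype(int))
cv2.imwrite('pics/z5.png',cv2.resize(z[190:270,0:130],None,fx=6,fy=6,interpolation=2)[:,:,::-1])
E
```

```text
10.4 [ 0.56889534 -0.01655734  0.07262121] [-0.0023  0.0002  0.0002  0.0012  0.0006 -0.0011] [-4.81182069  9.98316605  7.5979294 ] 0.24135964028901513
[('sleeve_mouth', [([30.1, 232.5], 0.9, array([0.5157, 0.129 , 0.05  ]))]), ('pointer_tip', [([255.2, 61.3], 0.74, array([0.6646, 0.0156, 0.05  ]))])]
pull 0.09477833005289003 0.24314235882201632 10.65
229 [ 84  95  97  97  97  80  35  36  52 170 224 218 217 217 217 217 216 217] [213 213 215 222 122  37  38  40  40  33  77 175 218 213 212 212 212 211
 214 215]
231 [ 90  96  91  89  92  69  40  37  71 227 228 226 225 225 225 225 225 224] [225 225 228 217 101  36  42  42  42  30 124 224 227 225 224 224 225 226
 231 138]
233 [ 89  94  95  89  92  75  43  38  62 244 231 229 228 228 229 228 229 229] [229 229 233 214 102  38  44  45  45  31 136 239 231 230 230 232 233 237
 149 143]
235 [ 88  90  88  88  96  84  52  41  18 191 239 234 233 233 233 233 233 234] [234 235 238 223 111  39  46  47  46  35 135 247 237 237 216 155 137 191
 149 144]
```

View pics/z5.png

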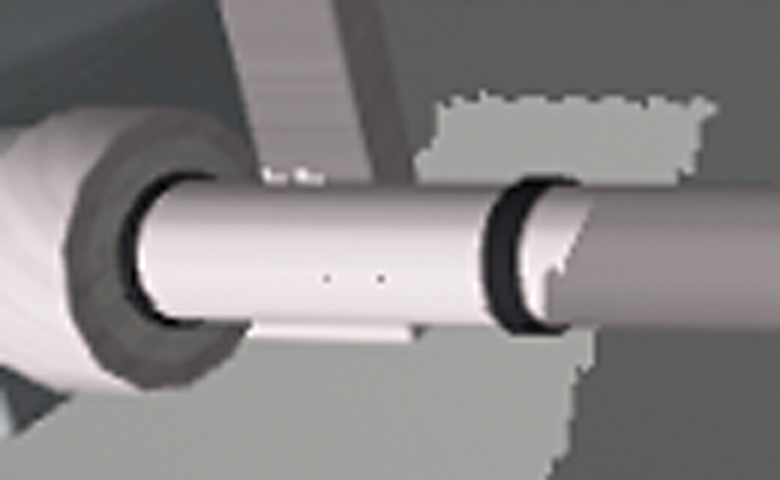

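View pics/w5.png

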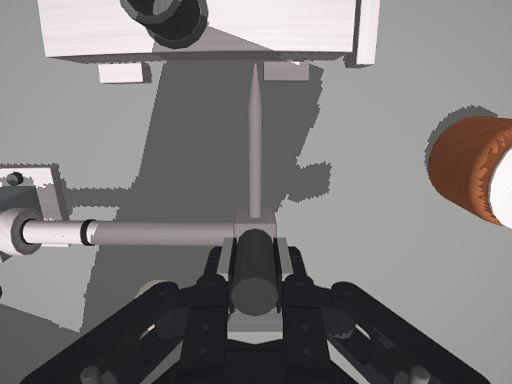

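The second ring stands half out of the mouth at zoomed col 120–140, and the first ring is at 485–520. The post is still gripped and the arm is at rest, so I'll hand in.

```bash
python3 -c "
from rig import *
print(hand_in())"
```

```text
the job is handed in; nothing more can be done
None
```

The tube in the nest has a round stub (its top measured 81 mm above the table), so I pulled the rod to its second ring mark. I handed the job in at 10.7 s with the handle still gripped and the arm at rest.

- **Ring position:** the wrist camera shows the second ring half out of the mouth, with about 2 of its 4 mm visible. The first ring is 45 mm further out, as it should be.
- **Pull by arm position:** 94.8 mm from home, against the target of 95.
- **Pointer tip:** the network's tip positions give about 97 mm. That disagrees by about 2 mm, roughly the camera calibration error, so I went by the ring and the arm position.
- **Force and grip:** the wrist force was about 11 N level along the rod, close to what the spring should give there. Gripper opening stayed steady at about 21 mm throughout the pull.
- **Other things on the table:** the tubes and everything else looked unmoved in the pictures. I checked this by eye only, not by measurement.

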